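# Flip a circuit board over against the stop bar

## Task

Without picking it up, turn the green circuit board over so that its bare metal underside faces up: push it flat along the blue mat until its far long edge lies flush against the low aluminium stop bar, then push its near edge up so that it tips up on the edge at the bar and flops over the bar. Only push it: never lift it off the mat as a whole or carry it. Do not press it hard, leave everything else where it stands, and finish clear of the board.

Things in the scene. Friction and masses are not known exactly. Their poses are not given: they have to be found in the camera images.
- board: Green circuit board, 70 (x) x 90 (y) x 3 mm, on a metal block 12 mm high (80 mm along y, x = -19 to +35), so it overhangs 16 mm on its near side (-x), 12 mm above the mat; flat parts stand 3 mm higher on top. 110 to 210 g. Origin: under the block, at the middle of the 70 x 90 outline. x points to the far long edge, towards the stop bar; z out of the component side (up at first, down once turned over)
- board_front (a point): Middle of the far long edge of the board, at the bottom of the block (x = +35, z = 0 mm of the board): the edge it tips about
- board_rear (a point): Middle of the near long edge, on the underside of the overhanging board (x = -35, z = +12 mm of the board): where fingertips push and lift the edge
- stop: Aluminium bar fixed on the blue mat, 200 mm long (its y), 10 mm high, 12 mm thick (x = 0 to 12). Origin: middle of its near face, at the mat. x points across the bar, away from the robot: the way to push. The mat is a fixed sheet, top 2 mm above the table. The 100 mm beyond the middle of the bar is free for the board to land on
- spool: Bystander: grey solder spool standing upright, 56 mm across, 46 mm high; origin under its centre
- jar: Bystander: yellow jar with red cap, 48 mm across, 40 mm high; origin under its centre
- driver: Bystander: screwdriver with orange handle lying along its x, 160 mm long; origin under its middle
- bottle: Bystander: white bottle with blue cap, 52 mm across, 130 mm high; origin under its centre
- tray: Bystander: black two-part tray, 70 x 100 mm, 22 mm high; origin under its centre
- nippers: Bystander: side nippers with red handles lying along x, 135 mm long, 12 mm high; origin underneath, near the middle
- tin: Bystander: brass tin, 60 mm across, 30 mm high; origin under its centre
Not all that is in view belongs to the job. Leave any brown or purple look-alike of the board alone.

How it is judged:
By the outcome, as a careful person would: the job done as asked, in the order asked, and still so for the second after the job is handed in, with the robot touching nothing.
It also fails if it takes over 48 s, if anything falls off the work surface, if the arm or the gripper's body presses on something with over 40 N, if the wrist force passes 120 N, or if a joint passes its speed limit or range.

## Robot

A 6-joint arm with a two-finger parallel gripper is mounted at the origin on the work surface. World frame = base frame: x ahead of the robot, y to its left, z up, the work surface at z = 0. Lengths are in m, angles in rad, forces in N, time in s.
With the tool pointing down it reaches from about 0.3 to 0.775 m from the base axis. Payload 14.6 kg.
Tool frame: the origin (TCP) lies midway between the tips of the shut fingers; the grasp point (between the pads) lies 19 mm behind it (ctrl.pinch_z is the distance from the TCP to the grasp point, in m); z points along the fingers, y is the line along which they close (so a half turn about z gives the same grasp; the last joint's range is limited). The gripper opens to 94 mm and grips with 3 to 60 N. Pads are 16 mm wide; open, the fingers measure 119 mm over their backs; the gripper's body (75 mm by 177 mm) begins 78 mm behind the grasp point.
Start: joints at [1.131, 0.3, 1.521, -0, 1.321, -0.067], TCP at [0.2, 0.512, 0.205] pointing down, gripper open.
Joint ranges: [-3.03, 3.03], [-0.79, 2.21], [0.23, 2.52], [-1.04, 4.18], [0, 3.07], [-2.55, 2.55]. Speed limits (rad/s): [2.22, 2.22, 2.57, 3.14, 3.14, 3.14].

## Interface

Orientations are given as [roll, pitch, yaw] about the fixed x, y, z axes, in that order (R = Rz(yaw) Ry(pitch) Rx(roll)).
In Python, from station import ctrl gives the robot as it stands.
- The arm moves only by the tool jog_arm, never from a script. Its argument "motion" is a list of rows, each a list of 7 numbers: the shift along the tool's x, y, z in m, then the turn, a rotation vector about the tool's x, y, z in rad, then the opening, from -1 (shut) to 1 (fully open). In form: [[tx, ty, tz, rx, ry, rz, gripper], ...]. A call has 1 to 5 rows; each row shifts and turns the commanded pose from where the row before left it, along the tool's axes as they then stand; what a row does not reach is not made up. A row lasts 1/10 s, in which the tool goes at most 50 mm and 8.59 degrees, less where a joint would pass 70% of its speed; a pose out of reach is approached as far as the arm can. A call is refused whole if a number of a shift passes 0.05 or a number of a turn 0.15, either way. A call with a gripper value outside its range is refused whole. The fingers move at their own pace and stop on an object; "squeeze" is the grip in N (left out, the last holds). Time passes only in rows, so rows that do not move let the fingers close. It gives the time, the measured TCP pose, the force, the opening and the grip force at its end, in the units of the state.
- ctrl.get_obs(): the state, without advancing time (a new reading comes with each control period).
- ctrl.camera(name): name is "scene" or "top" or "wrist"; returns the picture (420x560x3 uint8, red, green, blue); there is no depth.
- ctrl.camera_model(name): a dict with "intrinsics" (3x3 intrinsics, pixels), "k1" (the pictures are not rectified: a ray, as slopes to the right and down, at radius r is drawn at 1 + k1 r^2 times it, then the intrinsics apply), "rvec" (rotation vector, rad) and "tvec" (3), from world to camera coordinates, as OpenCV has them. Camera axes: x right, y down, z forward; pixel columns grow to the right and rows downward; lengths in m; the calibration is good to about 2 mm. A picture is of the moment at which its call begins: read the wrist's pose just before it. camera_model takes no time and is no camera call; for the wrist camera it gives the pose at the moment of the call.
- ctrl.hand_in(): hands the job in; it is judged then, once.
The state is a dict: "time_s": time; "qpos": joint angles; "joint_vel": joint speeds; "tau": joint torques, N m; "ee_pos": TCP position; "eef_rot": TCP orientation; "force": force on the tool from outside, world axes, zero at the start; "moment": the same for the moment, N m; "grip_width": finger opening in m; "grip_force": force on a finger pad.
Only numpy, scipy, OpenCV 4.12 (cv2) and the standard library are available. Lean on these libraries where they do the work, as an engineer would, in place of code of your own. Each camera call takes 0.05 s, during which the arm holds its last target. There are 200 camera calls.

## Working session

There is one attempt and no reset: what is moved stays moved. The work goes in short steps, Python scripts to look and compute and a tool call to move; the robot and the scene stay as the last step left them, time stands still between calls to the robot, and variables do not carry over. Pictures are saved under pics/ and viewed, at most 10 in all, crops included, and the job is handed in when it is done.

Besides the shell and the picture viewer there is one more tool, called after "Request:" as a command line: name --pt "numbers of a row" for each row, then --argument value for the rest. jog_arm: Moves the arm, as the interface text tells. Its arguments: {"type":"object","properties":{"motion":{"type":"array"},"squeeze":{"type":"number"}},"required":["motion"]}

```bash
mkdir -p pics; ls
cat > h.py <<'E'
import numpy as np, cv2
from station import ctrl
def snap(n,f):
    im=ctrl.camera(n); cv2.imwrite('pics/'+f,im[:,:,::-1]); return im
def ray(m,u,v):
    K=np.array(m['intrinsics']);x=(u-K[0,2])/K[0,0];y=(v-K[1,2])/K[1,1]
    rd=np.hypot(x,y);r=rd
    for _ in range(20): r=rd/(1+m['k1']*r*r)
    s=1 if rd==0 else r/rd
    R=cv2.Rodrigues(np.array(m['rvec'],float))[0];t=np.array(m['tvec'],float).ravel()
    return -R.T@t, R.T@np.array([x*s,y*s,1])
def at(m,u,v,z):
    c,d=ray(m,u,v); return c+d*(z-c[2])/d[2]
def proj(m,P):
    R=cv2.Rodrigues(np.array(m['rvec'],float))[0];t=np.array(m['tvec'],float).ravel();p=R@np.array(P)+t
    x,y=p[:2]/p[2];s=1+m['k1']*(x*x+y*y);K=np.array(m['intrinsics'])
    return K[0,0]*x*s+K[0,2],K[1,1]*y*s+K[1,2]
E
python3 - <<'E'
from h import *
a=snap('top','top0.png');b=snap('scene','scene0.png')
o=ctrl.get_obs();print(o)
for n in('top','scene'):print(ctrl.camera_model(n))
E
```

```text
pics
{'time_s': 0.1, 'qpos': array([ 1.13139904e+00,  3.00420178e-01,  1.52152779e+00, -3.54330060e-06,
        1.32071221e+00, -6.65677056e-02]), 'joint_vel': array([ 2.94330371e-04, -9.44136566e-04, -9.33630807e-04, -9.56660105e-04,
       -4.43369637e-04, -1.06922838e-05]), 'tau': array([-7.93177260e-04, -5.32644510e+01, -3.53286624e+01,  7.09374086e-02,
        2.34804559e-02,  7.41341069e-06]), 'ee_pos': array([0.20022197, 0.51199961, 0.20493681]), 'eef_rot': array([-3.14052727e+00, -6.75855741e-05,  2.76876392e+00]), 'force': array([ 0.05273774, -0.15842868, -0.76409499]), 'moment': array([ 0.0181033 , -0.01645773,  0.00680185]), 'grip_force': 0.0, 'grip_width': 0.09432553532971548}
{'intrinsics': array([[529.52084098,   0.        , 275.23480604],
       [  0.        , 529.52084098, 212.65007551],
       [  0.        ,   0.        ,   1.        ]]), 'k1': -0.04177084789120444, 'rvec': array([ 2.10819848, -2.13838766,  0.21513169]), 'tvec': array([0.04920063, 0.50206389, 1.23898089])}
{'intrinsics': array([[473.32576126,   0.        , 278.45593114],
       [  0.        , 473.32576126, 216.62244387],
       [  0.        ,   0.        ,   1.        ]]), 'k1': -0.14367552999377034, 'rvec': array([ 1.01093101,  2.52389787, -0.98079628]), 'tvec': array([ 0.33718764, -0.23766429,  1.31329071])}
```

View pics/top0.png

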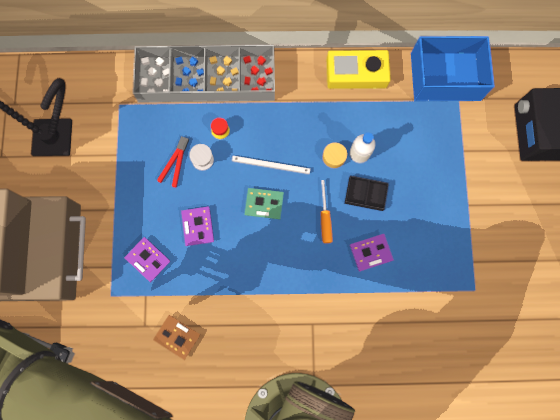

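View pics/scene0.png

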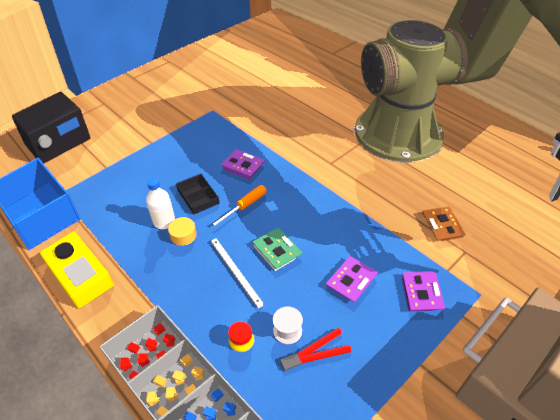

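The top view shows the only green board at about (264,203) and the white stop bar from (234,158) to (311,171). The look-alikes are purple at (197,225), (147,258) and (371,252), and brown at (180,335). The screwdriver at (325,210) is close on the right. I'll enlarge this area to confirm.

Run:
```python
import cv2
a=cv2.imread('pics/top0.png')[140:250,220:350]
cv2.imwrite('pics/c1.png',cv2.resize(a,None,fx=6,fy=5.4545454545,interpolation=cv2.INTER_CUBIC))
```

```text
(no output)
```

View pics/c1.png

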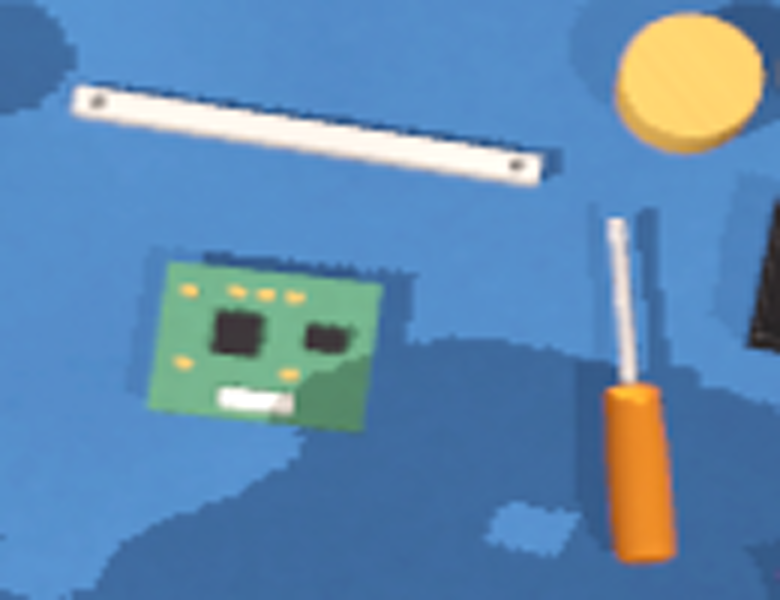

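The crop confirms it. The green board's corners are at crop (168,262), (383,285), (363,431) and (150,409), and the bar's near edge runs from (73,113) to (540,186). I'll turn these into positions.

Run:
```python
from h import *
m=ctrl.camera_model('top');print('cam',ray(m,280,210)[0].round(3))
f=lambda c,z:at(m,220+c[0]/6-.4,140+c[1]/5.4545-.4,z)
B=np.array([f(c,.017) for c in [(168,262),(383,285),(363,431),(150,409)]])
S=np.array([f(c,.012) for c in [(73,113),(540,186),(543,155),(77,86)]])
print(B.round(4));print(S.round(4))
L=lambda a,b:np.linalg.norm(a-b)
print('sizes',[L(B[i],B[(i+1)%4]).round(4) for i in range(4)],[L(S[i],S[(i+1)%4]).round(4) for i in range(4)])
yb=B[0]-B[1]+B[3]-B[2];ys=S[0]-S[1]+S[3]-S[2]
print('yaw board',np.arctan2(-yb[0],yb[1]),'stop',np.arctan2(-ys[0],ys[1]))
ps=np.arctan2(-ys[0],ys[1]);e=np.array([np.cos(ps),np.sin(ps)]);n=np.array([-e[1],e[0]])
o=(S[0]+S[1])[:2]/2;print('stop o',o,'board c',B.mean(0)[:2])
for b in B:print('board in stop',e@(b[:2]-o),n@(b[:2]-o))
for c in [(617,218),(612,560),(625,385),(605,390)]:
  p=f(c,.012);print('driver',p.round(3),e@(p[:2]-o),n@(p[:2]-o))
w=ctrl.camera_model('wrist');o=ctrl.get_obs();print(w['intrinsics'][0],ray(w,280,210),o['ee_pos'])
```

```text
cam [0.255 0.054 1.312]
[[0.574  0.1103 0.017 ]
 [0.5619 0.0204 0.017 ]
 [0.4936 0.0299 0.017 ]
 [0.505  0.1181 0.017 ]]
[[ 0.6475  0.1506  0.012 ]
 [ 0.6096 -0.0471  0.012 ]
 [ 0.6245 -0.0488  0.012 ]
 [ 0.6606  0.1489  0.012 ]]
sizes [np.float64(0.0908), np.float64(0.0689), np.float64(0.089), np.float64(0.0694)] [np.float64(0.2013), np.float64(0.015), np.float64(0.201), np.float64(0.0133)]
yaw board -0.13117774691425743 stop -0.18507121464352116
stop o [0.62852266 0.05173887] board c [0.53363333 0.0696593 ]
board in stop -0.06439012460503743 0.04752749451514512
board in stop -0.05972631587190665 -0.043105662059300866
board in stop -0.1285664817686321 -0.04631426601612245
board in stop -0.13358337383574334 0.04250524285555544
driver [ 0.594 -0.079  0.012] -0.010054232564031875 -0.135160801445988
driver [ 0.434 -0.072  0.012] -0.16884338205656618 -0.15755244658202885
driver [ 0.515 -0.08   0.012] -0.08777555583005098 -0.15051272914210068
driver [ 0.512 -0.072  0.012] -0.09152002455220869 -0.14262750368836957
[375.0672799    0.         278.81480471] (array([0.12293974, 0.54318484, 0.38473897]), array([ 0.2446854 , -0.09382829, -0.96528145])) [0.20022197 0.51199961 0.20493681]
```

Request:
jog_arm --pt "-0.036 -0.027 0 0 0 0 0" --pt "-0.036 -0.027 0 0 0 0 0" --pt "-0.036 -0.027 0 0 0 0 0" --pt "-0.036 -0.027 0 0 0 0 0" --pt "-0.036 -0.027 0 0 0 0 0"

```text
time_s: 0.6
ee_pos: [0.3193, 0.3193, 0.2053]
eef_rot: [-3.141, -0.0, 2.769]
force: [0.4, 0.8, 0.4]
grip_width: 0.0573
grip_force: 0.0
```

Request:
jog_arm --pt "-0.036 -0.027 0 0 0 0 0" --pt "-0.036 -0.027 0 0 0 0 0" --pt "-0.036 -0.027 0 0 0 0 0" --pt "-0.036 -0.027 0 0 0 -0.09 0" --pt "-0.036 -0.027 0 0 0 -0.098 0"

```text
time_s: 1.1
ee_pos: [0.441, 0.1301, 0.2055]
eef_rot: [3.142, -0.0, 2.96]
force: [0.9, 1.5, 1.3]
grip_width: 0.0471
grip_force: 0.0
```

```bash
cat > s.py <<'E'
from h import *
from scipy.spatial.transform import Rotation as Ro
import sys
# args: e n z(mm) tilt(deg) -> delta in tool axes from measured pose
psi=-.185;e=np.array([np.cos(psi),np.sin(psi),0]);n=np.array([-e[1],e[0],0]);O=np.array([.6285,.0517,0])
o=ctrl.get_obs();p=o['ee_pos'];R=Ro.from_euler('xyz',o['eef_rot'])
M=R.as_matrix();d=p-O
print('t',round(o['time_s'],2),'e n z mm',(1e3*np.array([e@d,n@d,p[2]])).round(1),'tilt',np.degrees(np.arcsin(M[:,2]@e)).round(1),'F e,n,z',np.round([e@o['force'],n@o['force'],o['force'][2]],1),'w',round(o['grip_width']*1e3,1))
if len(sys.argv)>4:
    a=[float(x) for x in sys.argv[1:5]];T=O+e*a[0]/1e3+n*a[1]/1e3+np.array([0,0,a[2]/1e3])
    G=Ro.from_matrix(np.c_[-e,n,[0,0,-1]])*Ro.from_euler('y',-a[3],degrees=True)
    print('shift',(M.T@(T-p)).round(4),'turn',(R.inv()*G).as_rotvec().round(4))
E
python3 s.py -165 0 60 0
```

```text
t 1.1 e n z mm [-198.7   42.5  205.5] tilt -0.0 F e,n,z [0.6 1.6 1.3] w 47.1
shift [-0.0335 -0.0427  0.1455] turn [ 0.     -0.      0.0037]
```

Request:
jog_arm --pt "-0.01 -0.012 0.03 0 0 0.004 0" --pt "-0.01 -0.012 0.03 0 0 0 0" --pt "-0.009 -0.012 0.03 0 0 0 0" --pt "-0.004 -0.006 0.03 0 0 0 0" --pt "0 0 0.025 0 0 0 0"

```text
time_s: 1.6
ee_pos: [0.4649, 0.0836, 0.0587]
eef_rot: [-3.141, -0.001, 2.952]
force: [-0.3, 0.8, 0.4]
grip_width: 0.0473
grip_force: 0.0
```

```bash
python3 s.py -160 0 8 0; python3 -c "
from h import *
snap('wrist','w1.png')"
```

```text
t 1.6 e n z mm [-166.7    1.3   58.7] tilt -0.1 F e,n,z [-0.4  0.7  0.4] w 47.3
shift [-0.0067 -0.0012  0.0507] turn [-0.0004 -0.0012 -0.0049]
```

View pics/w1.png

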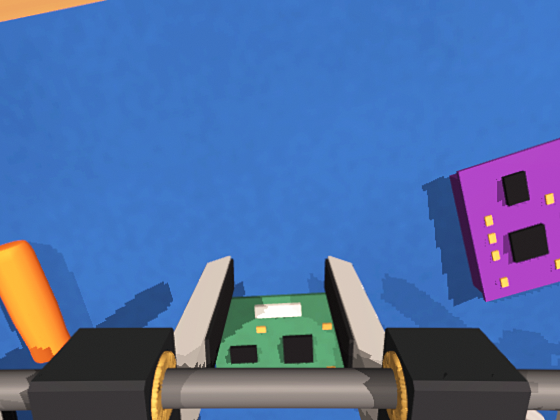

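The wrist view shows the fingertips at (233,258) and (328,258). They straddle the centre of the board's near edge, which runs from (235,295) to (330,295), and sit just on the robot's side of it. Next I go down and push.

Request:
jog_arm --pt "-0.002 -0.001 0.02 0 0 -0.005 0" --pt "-0.002 0 0.02 0 0 0 0" --pt "0 0 0.01 0 0 0 0" --pt "-0.007 0 0 0 0 0 0" --pt "-0.007 0 0 0 0 0 0"

```text
time_s: 2.15
ee_pos: [0.4836, 0.0803, 0.0114]
eef_rot: [3.141, 0.001, 2.958]
force: [0.7, 0.1, 0.1]
grip_width: 0.0468
grip_force: 0.0
```

Request:
jog_arm --pt "-0.006 0 0 0 0 0 0" --pt "-0.006 0 0 0 0 0 0" --pt "-0.006 0 0 0 0 0 0" --pt "-0.006 0 0 0 0 0 0" --pt "-0.006 0 0 0 0 0 0"

```text
time_s: 2.65
ee_pos: [0.5126, 0.0746, 0.0105]
eef_rot: [-3.142, -0.0, 2.958]
force: [-2.4, 1.1, 1.6]
grip_width: 0.0469
grip_force: 0.9
```

```bash
python3 s.py -80 0 8 0; python3 -c "
from h import *
a=snap('top','t2.png')[140:250,220:350]
cv2.imwrite('pics/c2.png',cv2.resize(a[:,:,::-1],None,fx=6,fy=5.4545454545,interpolation=cv2.INTER_CUBIC))"
```

```text
t 2.65 e n z mm [-118.1    1.2   10.5] tilt -0.0 F e,n,z [-2.6  0.7  1.6] w 46.9
shift [-0.0381 -0.0013  0.0025] turn [-0.     -0.0001  0.0012]
```

View pics/c2.png

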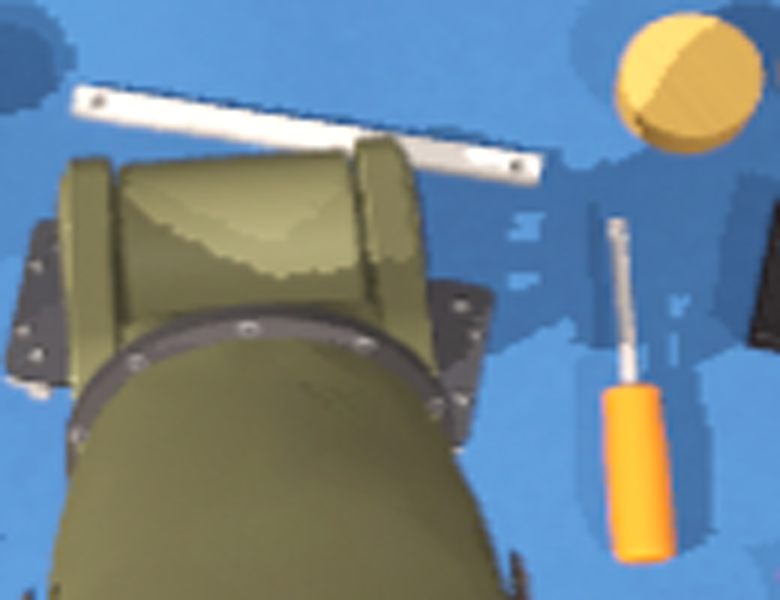

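The arm hides the board from the top camera, so the force and position readings will have to guide the push. I have contact now at 2.6 N, with about 40 mm left to go.

Request:
jog_arm --pt "-0.006 0 0.001 0 0 0 0" --pt "-0.006 0 0.001 0 0 0 0" --pt "-0.006 0 0 0 0 0 0" --pt "-0.006 0 0 0 0 0 0" --pt "-0.006 0 0 0 0 0 0"

```text
time_s: 3.2
ee_pos: [0.5422, 0.0691, 0.0084]
eef_rot: [-3.142, -0.0, 2.958]
force: [-0.7, -0.1, -0.3]
grip_width: 0.0472
grip_force: 0.3
```

Request:
jog_arm --pt "-0.002 0 0 0 0 0 0" --pt "-0.001 0 0 0 0 0 0" --pt "-0.001 0 0 0 0 0 0" --pt "-0.001 0 0 0 0 0 0"

```text
time_s: 3.6
ee_pos: [0.5466, 0.0684, 0.0084]
eef_rot: [-3.142, -0.0, 2.958]
force: [-1.2, 0.0, -1.8]
grip_width: 0.0469
grip_force: 0.3
```

```bash
python3 s.py
```

```text
t 3.6 e n z mm [-83.6   1.3   8.4] tilt -0.0 F e,n,z [-1.2 -0.2 -1.8] w 46.9
```

Request:
jog_arm --pt "-0.001 0 0 0 0 0 0" --pt "-0.001 0 0 0 0 0 0" --pt "-0.001 0 0 0 0 0 0"

```text
time_s: 3.9
ee_pos: [0.5496, 0.0678, 0.0085]
eef_rot: [-3.142, 0.0, 2.958]
force: [-1.0, -1.0, 0.2]
grip_width: 0.0467
grip_force: 0.3
```

Request:
jog_arm --pt "-0.001 0 0 0 0 0 0" --pt "-0.001 0 0 0 0 0 0"

```text
time_s: 4.1
ee_pos: [0.5516, 0.0674, 0.0084]
eef_rot: [3.142, -0.0, 2.958]
force: [-1.3, -0.1, -0.4]
grip_width: 0.0471
grip_force: 0.3
```

```bash
python3 s.py; python3 -c "
from h import *
m=ctrl.camera_model('scene');print(proj(m,[.56,.065,.01]))
a=snap('scene','s3.png')[190:300,200:340]
cv2.imwrite('pics/c3.png',cv2.resize(a[:,:,::-1],None,fx=5,fy=5,interpolation=cv2.INTER_CUBIC))"
```

```text
t 4.1 e n z mm [-78.5   1.3   8.4] tilt -0.0 F e,n,z [-1.2 -0.3 -0.4] w 47.1
(np.float64(266.4327753508462), np.float64(253.52760101271903))
```

View pics/c3.png

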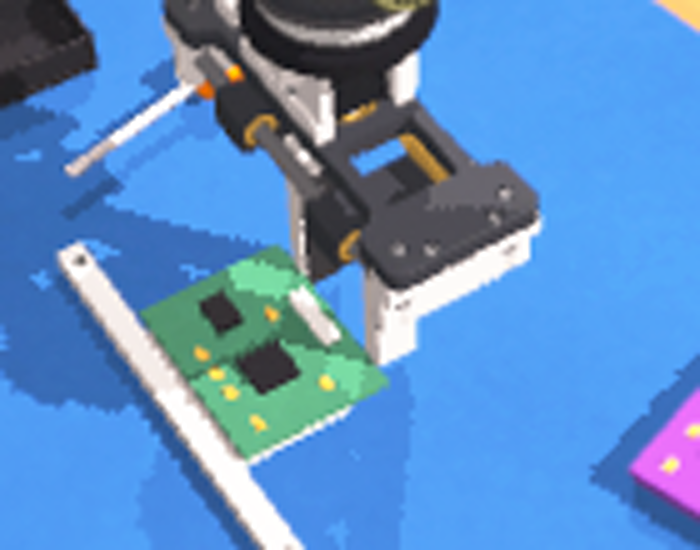

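The scene view shows the board parallel to the bar, with its far edge (142,315)–(245,462) almost touching the bar's near edge. I'll keep on in small steps until the force rises.

Request:
jog_arm --pt "-0.001 0 0 0 0 0 0" --pt "-0.001 0 0 0 0 0 0"

```text
time_s: 4.35
ee_pos: [0.5533, 0.0671, 0.0084]
eef_rot: [-3.142, -0.001, 2.958]
force: [-7.6, 2.0, 3.9]
grip_width: 0.0469
grip_force: 3.9
```

Request:
jog_arm --pt "-0.001 0 0 0 0 0 0" --pt "0 0 0 0 0 0 0"

```text
time_s: 4.55
ee_pos: [0.5533, 0.0671, 0.0083]
eef_rot: [-3.141, -0.003, 2.958]
force: [-10.2, 2.3, 5.9]
grip_width: 0.0468
grip_force: 5.3
```

Request:
jog_arm --pt "-0.001 0 0 0 0 0 0" --pt "0 0 0 0 0 0 0"

```text
time_s: 4.75
ee_pos: [0.5534, 0.0671, 0.0083]
eef_rot: [-3.141, -0.005, 2.958]
force: [-16.9, 4.5, 11.4]
grip_width: 0.047
grip_force: 8.6
```

The board is flush: the force rose to 17 N without further travel. Now I back off and tilt the tool so the tips reach under the overhang.

Request:
jog_arm --pt "0.015 0 0 0 0 0 0" --pt "0.012 0 -0.01 0 0 0 0" --pt "0 0 0 0 -0.131 0 0" --pt "0 0 0 0 -0.131 0 0" --pt "0 0 0 0 -0.131 0 0"

```text
time_s: 5.25
ee_pos: [0.5294, 0.0721, 0.0194]
eef_rot: [3.139, 0.399, 2.958]
force: [1.7, -1.0, 0.8]
grip_width: 0.0471
grip_force: 0.0
```

Request:
jog_arm --pt "0 0 0 0 -0.131 0 0" --pt "0 0 0 0 0 0 0"

```text
time_s: 5.45
ee_pos: [0.5286, 0.0678, 0.0179]
eef_rot: [-3.127, 0.471, 2.956]
force: [0.4, -0.7, 0.4]
grip_width: 0.0471
grip_force: 0.0
```

```bash
python3 s.py -86 0 7 30
```

```text
t 5.45 e n z mm [-101.2   -2.5   17.9] tilt 27.0 F e,n,z [ 0.6 -0.6  0.4] w 47.1
shift [-0.0086  0.0028  0.0166] turn [-0.0145 -0.0523  0.    ]
```

Request:
jog_arm --pt "0 0 0 0 0 0 0"

```text
time_s: 5.55
ee_pos: [0.5302, 0.0679, 0.0187]
eef_rot: [-3.129, 0.47, 2.955]
force: [0.0, -0.3, 0.1]
grip_width: 0.0471
grip_force: 0.0
```

```bash
python3 s.py -86 0 7 30; python3 -c "
from h import *
print(ctrl.get_obs()['qpos'].round(3))"
```

```text
t 5.55 e n z mm [-99.6  -2.2  18.7] tilt 26.9 F e,n,z [ 0.1 -0.3  0.1] w 47.1
shift [-0.0068  0.0024  0.0166] turn [-0.0136 -0.054  -0.0007]
[ 0.138  0.358  2.045 -0.501  0.332 -0.801]
```

The wrist is near its straight (j5) limit, but 27° of tilt is enough to wedge the tips under. I go down in front of the edge.

Request:
jog_arm --pt "-0.001 0.001 0.004 0 0 0 0" --pt "-0.001 0.001 0.004 0 0 0 0" --pt "-0.001 0 0.004 0 0 0 0" --pt "-0.001 0 0.003 0 0 0 0" --pt "0 0 0 0 0 0 0"

```text
time_s: 6.05
ee_pos: [0.5405, 0.0674, 0.0064]
eef_rot: [-3.128, 0.471, 2.955]
force: [-0.0, -0.1, 1.0]
grip_width: 0.047
grip_force: 0.3
```

```bash
python3 s.py -78 0 7 27; python3 -c "
from h import *
print(ctrl.get_obs()['qpos'].round(3))"
```

```text
t 6.05 e n z mm [-89.4  -0.7   6.4] tilt 27.0 F e,n,z [-0.  -0.1  1. ] w 47.0
shift [-0.0104  0.0008  0.0046] turn [-0.0142 -0.0005 -0.0014]
[ 0.134  0.402  2.022 -0.531  0.312 -0.772]
```

Request:
jog_arm --pt "-0.003 0 0.0013 0 0 0 0" --pt "-0.003 0 0.0013 0 0 0 0" --pt "-0.003 0 0.0013 0 0 0 0" --pt "-0.0015 0 0.0007 0 0 0 0" --pt "0 0 0 0 0 0 0"

```text
time_s: 6.55
ee_pos: [0.5518, 0.0653, 0.0076]
eef_rot: [-3.128, 0.471, 2.955]
force: [-0.6, 0.4, -0.6]
grip_width: 0.0471
grip_force: 0.0
```

```bash
python3 s.py -74 0 7 27
```

```text
t 6.55 e n z mm [-77.9  -0.8   7.6] tilt 27.0 F e,n,z [-0.6  0.3 -0.6] w 47.1
shift [-0.0032  0.0008  0.0023] turn [-0.014   0.0002 -0.0014]
```

Request:
jog_arm --pt "-0.001 0 0.0005 0 0 0 0" --pt "-0.001 0 0.0005 0 0 0 0" --pt "-0.001 0 0.0005 0 0 0 0" --pt "0 0 0 0 0 0 0"

```text
time_s: 6.95
ee_pos: [0.5549, 0.0647, 0.0075]
eef_rot: [-3.128, 0.471, 2.955]
force: [0.8, 0.2, 0.5]
grip_width: 0.0469
grip_force: 0.0
```

Request:
jog_arm --pt "-0.001 0 0.0005 0 0 0 0" --pt "-0.001 0 0.0005 0 0 0 0" --pt "0 0 0 0 0 0 0"

```text
time_s: 7.25
ee_pos: [0.5559, 0.0642, 0.0067]
eef_rot: [-3.127, 0.469, 2.955]
force: [-7.4, 2.1, 0.9]
grip_width: 0.0468
grip_force: 3.2
```

Request:
jog_arm --pt "-0.0015 0 -0.0025 0 0 0 0" --pt "-0.0015 0 -0.0025 0 0 0 0" --pt "-0.0015 0 -0.0025 0 0 0 0" --pt "0 0 0 0 0 0 0"

```text
time_s: 7.65
ee_pos: [0.5569, 0.0642, 0.0159]
eef_rot: [-3.127, 0.47, 2.955]
force: [-5.8, 0.3, 0.1]
grip_width: 0.0471
grip_force: 2.5
```

```bash
python3 s.py; python3 -c "
from h import *
a=snap('scene','s4.png')[190:300,200:340]
cv2.imwrite('pics/c4.png',cv2.resize(a[:,:,::-1],None,fx=5,fy=5,interpolation=cv2.INTER_CUBIC))"
```

```text
t 7.65 e n z mm [-72.7  -0.9  15.9] tilt 26.9 F e,n,z [-5.8 -0.7  0.1] w 47.1
```

View pics/c4.png

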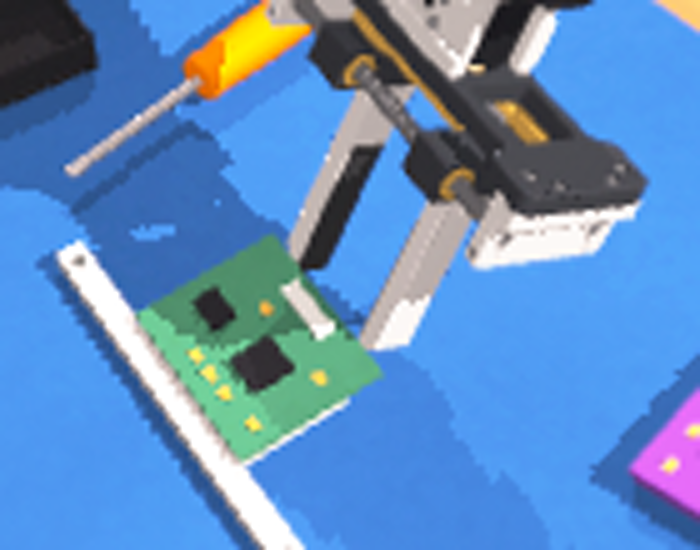

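The board's near corners seem to have risen: (272,247) to (278,235) and (388,382) to (383,375). I'll check those against predicted pixels for different tilts.

```bash
cat > pr.py <<'E'
from h import *
m=ctrl.camera_model('scene')
psi=-.185;e=np.array([np.cos(psi),np.sin(psi),0]);n=np.array([-e[1],e[0],0]);O=np.array([.6285,.0517,.002])
for ph in (0,4,8,12,20):
  a=np.radians(ph);r=[]
  for (x,z,y) in [(-70,15,-45),(-70,15,45),(0,15,-45),(0,15,45)]:
    X=x*np.cos(a)+z*np.sin(a)+1;Z=-x*np.sin(a)+z*np.cos(a)
    u=proj(m,O+e*X/1e3+n*y/1e3+np.array([0,0,Z/1e3]));r.append((round((u[0]-200+.4)*5),round((u[1]-190+.4)*5)))
  print(ph,r)
E
python3 pr.py
```

```text
0 [(278, 242), (388, 381), (138, 311), (244, 457)]
4 [(275, 236), (385, 375), (136, 312), (242, 458)]
8 [(271, 231), (382, 370), (134, 314), (239, 459)]
12 [(267, 226), (378, 365), (132, 315), (237, 460)]
20 [(256, 218), (368, 357), (128, 318), (233, 463)]
```

By the prediction the board is up about 4–5° and still on the tips. I'll push forward a bit more so the tips stay under the edge.

Request:
jog_arm --pt "-0.001 0 0.0005 0 0 0 0" --pt "-0.001 0 0.0005 0 0 0 0" --pt "0 0 0 0 0 0 0"

```text
time_s: 8.0
ee_pos: [0.5571, 0.0639, 0.0143]
eef_rot: [-3.126, 0.465, 2.956]
force: [-17.4, 6.3, 2.1]
grip_width: 0.047
grip_force: 7.6
```

```bash
python3 s.py; python3 -c "
from h import *
a=snap('scene','s5.png')[190:300,200:340]
cv2.imwrite('pics/c5.png',cv2.resize(a[:,:,::-1],None,fx=5,fy=5,interpolation=cv2.INTER_CUBIC))"
```

```text
t 8.0 e n z mm [-72.5  -1.1  14.3] tilt 26.7 F e,n,z [-18.3   3.    2.1] w 47.0
```

View pics/c5.png

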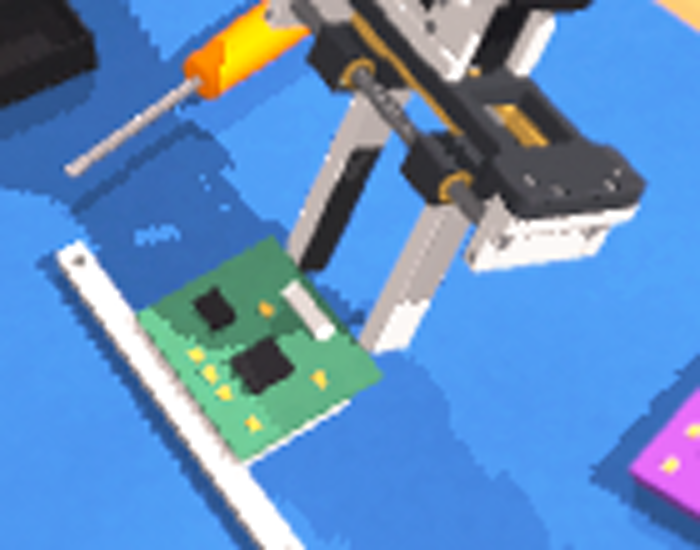

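A pure forward push jams at the bar's top corner, because the far face bears there. The right path is nearly straight up with light forward pressure. I'll track the tip angle in code from the board's corner pixels.

```bash
cat > g.py <<'E'
from h import *
import sys
def corners(im):
    r,g,b=[im[:,:,i].astype(int) for i in range(3)]
    M=((g>r+25)&(g>b+15)).astype(np.uint8);M[:150]=0
    k,l,st,_=cv2.connectedComponentsWithStats(M);i=1+np.argmax(st[1:,4]);M=l==i
    v,u=np.nonzero(M);j=np.argmax(u);t=np.argmin(v);q=np.argmax(v);w=np.argmin(u)
    return [(round(float(np.mean(u[v==v[t]])),1),int(v[t])),(int(u[j]),round(float(np.mean(v[u==u[j]])),1)),(int(u[w]),int(v[w])),(int(u[q]),int(v[q]))],int(st[i,4])
if __name__=='__main__':
    for f in sys.argv[1:]: print(f,corners(cv2.imread('pics/'+f)[:,:,::-1]))
    if len(sys.argv)<2: print(corners(ctrl.camera('scene')))
E
python3 g.py s3.png s4.png s5.png; sed -i 's/round((u\[0\]-200+.4)\*5),round((u\[1\]-190+.4)\*5)/round(float(u[0]),1),round(float(u[1]),1)/; s/(0,4,8,12,20)/(0,4,8,12,16,20,25,30,40,50)/' pr.py; python3 pr.py
```

```text
s3.png ([(254.0, 240), (276, 265.5), (228, 252), (249, 281)], 902)
s4.png ([(253.5, 237), (275, 263.5), (227, 253), (247, 281)], 954)
s5.png ([(254.0, 237), (275, 264.5), (227, 253), (247, 281)], 944)
0 [(255.2, 238.1), (277.2, 265.7), (227.3, 251.9), (248.4, 280.9)]
4 [(254.6, 236.9), (276.6, 264.6), (226.9, 252.1), (247.9, 281.1)]
8 [(253.8, 235.8), (276.0, 263.6), (226.5, 252.3), (247.5, 281.4)]
12 [(253.0, 234.8), (275.2, 262.6), (226.0, 252.6), (247.1, 281.7)]
16 [(252.0, 233.9), (274.2, 261.8), (225.6, 252.9), (246.6, 282.0)]
20 [(250.9, 233.1), (273.1, 261.1), (225.3, 253.2), (246.2, 282.3)]
25 [(249.3, 232.3), (271.6, 260.4), (224.8, 253.5), (245.7, 282.7)]
30 [(247.6, 231.6), (269.9, 259.8), (224.3, 253.9), (245.3, 283.1)]
40 [(243.6, 230.8), (265.9, 259.3), (223.5, 254.8), (244.4, 284.0)]
50 [(239.0, 230.8), (261.3, 259.5), (222.9, 255.7), (243.7, 284.9)]
```

Request:
jog_arm --pt "0 0 -0.0022 0 0 0 0" --pt "-0.0015 0 -0.002 0 0 0 0" --pt "-0.0012 0 -0.002 0 0 0 0" --pt "0 0 0 0 0 0 0"

```text
time_s: 8.45
ee_pos: [0.5585, 0.0639, 0.0225]
eef_rot: [-3.127, 0.469, 2.955]
force: [-7.8, 1.2, 1.9]
grip_width: 0.0471
grip_force: 3.1
```

```bash
python3 s.py;python3 g.py
```

```text
t 8.45 e n z mm [-71.1  -0.9  22.5] tilt 26.9 F e,n,z [-7.9 -0.2  1.9] w 47.1
([(252.5, 236), (274, 262.5), (227, 253), (247, 281)], 965)
```

Request:
jog_arm --pt "-0.0023 0 -0.0022 0 0 0 0" --pt "-0.0023 0 -0.0022 0 0 0 0" --pt "0 0 0 0 0 0 0"

```text
time_s: 8.8
ee_pos: [0.5615, 0.0637, 0.0292]
eef_rot: [-3.128, 0.471, 2.955]
force: [-2.7, 1.2, 0.6]
grip_width: 0.0468
grip_force: 1.3
```

```bash
python3 s.py;python3 g.py
```

```text
t 8.8 e n z mm [-68.   -0.6  29.2] tilt 27.0 F e,n,z [-2.9  0.7  0.6] w 46.8
([(251.5, 234), (273, 260.5), (227, 253), (247, 281)], 966)
```

The tip angle is now about 17° and the force is low, so the tips are under the edge. I continue along the arc.

Request:
jog_arm --pt "-0.0029 0 -0.002 0 0 0 0" --pt "-0.0029 0 -0.002 0 0 0 0" --pt "-0.0029 0 -0.002 0 0 0 0" --pt "0 0 0 0 0 0 0"

```text
time_s: 9.25
ee_pos: [0.5671, 0.0628, 0.039]
eef_rot: [-3.129, 0.472, 2.955]
force: [-1.0, 0.5, -0.6]
grip_width: 0.047
grip_force: 0.5
```

```bash
python3 s.py;python3 g.py
```

```text
t 9.25 e n z mm [-62.4  -0.4  39. ] tilt 27.1 F e,n,z [-1.   0.3 -0.6] w 47.0
([(249.0, 232), (271, 259.0), (227, 253), (247, 282)], 942)
```

Request:
jog_arm --pt "-0.0036 0 -0.0014 0 0 0 0" --pt "-0.0036 0 -0.0014 0 0 0 0" --pt "-0.0036 0 -0.0014 0 0 0 0" --pt "-0.0036 0 -0.0014 0 0 0 0" --pt "-0.0036 0 -0.0014 0 0 0 0"

```text
time_s: 9.8
ee_pos: [0.5794, 0.0605, 0.053]
eef_rot: [-3.128, 0.471, 2.955]
force: [-0.8, -0.2, -0.1]
grip_width: 0.0469
grip_force: 0.2
```

```bash
python3 s.py;python3 g.py
```

```text
t 9.8 e n z mm [-49.8  -0.4  53. ] tilt 27.0 F e,n,z [-0.7 -0.3 -0.1] w 46.9
([(244.0, 230), (265, 257.5), (227, 253), (247, 282)], 825)
```

Request:
jog_arm --pt "-0.0045 0 0 0 0 0 0" --pt "-0.0045 0 0 0 0 0 0" --pt "-0.0045 0 0 0 0 0 0" --pt "-0.0045 0 0 0 0 0 0" --pt "-0.0045 0 0 0 0 0 0"

```text
time_s: 10.35
ee_pos: [0.5992, 0.0567, 0.0631]
eef_rot: [-3.128, 0.471, 2.955]
force: [-0.1, 0.4, -0.8]
grip_width: 0.047
grip_force: 0.2
```

```bash
python3 s.py;python3 g.py; python3 -c "
from h import *
a=snap('scene','s6.png')[170:300,180:340]
cv2.imwrite('pics/c6.png',cv2.resize(a[:,:,::-1],None,fx=4.5,fy=4.5,interpolation=cv2.INTER_CUBIC))"
```

```text
t 10.35 e n z mm [-29.7  -0.4  63.1] tilt 27.0 F e,n,z [-0.2  0.3 -0.8] w 47.0
([(235.5, 231), (257, 259.0), (227, 252), (247, 282)], 610)
```

View pics/c6.png

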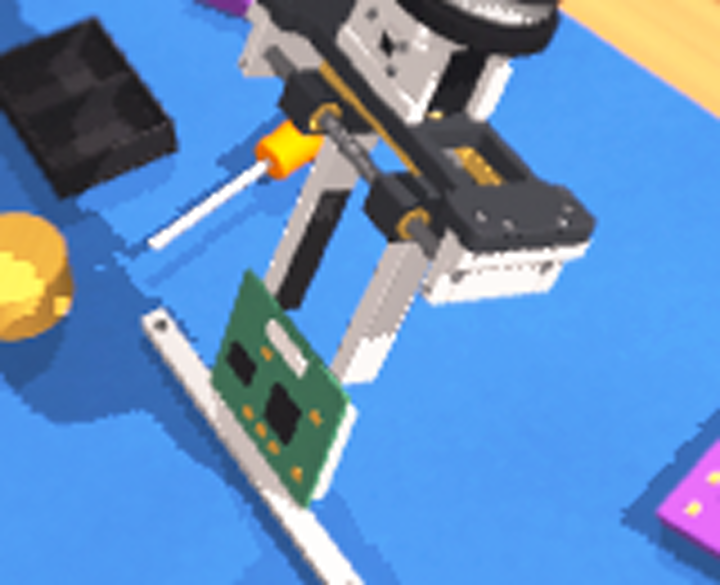

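The board stands at about 60°, with its lower edge at the bar and both tips behind its top edge. I'll push it on forward.

Request:
jog_arm --pt "-0.0036 0 0.0014 0 0 0 0" --pt "-0.0036 0 0.0014 0 0 0 0" --pt "-0.0036 0 0.0018 0 0 0 0" --pt "-0.0036 0 0.0018 0 0 0 0" --pt "-0.0036 0 0.0018 0 0 0 0"

```text
time_s: 10.95
ee_pos: [0.6199, 0.053, 0.0657]
eef_rot: [-3.129, 0.475, 2.955]
force: [-6.3, -2.5, 19.4]
grip_width: 0.0466
grip_force: 10.2
```

```bash
python3 s.py;python3 g.py
```

```text
t 10.95 e n z mm [-8.7 -0.3 65.7] tilt 27.2 F e,n,z [-5.8 -3.7 19.4] w 46.6
([(225.0, 233), (247, 274.0), (225, 233), (247, 283)], 284)
```

The tips are bearing down on the block's shoulder at 19 N. I ease up first, then go on forward.

Request:
jog_arm --pt "-0.0014 0 -0.0027 0 0 0 0" --pt "-0.0014 0 -0.0027 0 0 0 0" --pt "0 0 0 0 0 0 0"

```text
time_s: 11.3
ee_pos: [0.6184, 0.0531, 0.0701]
eef_rot: [-3.128, 0.471, 2.955]
force: [0.6, -0.4, 0.2]
grip_width: 0.0472
grip_force: 0.1
```

```bash
python3 s.py;python3 g.py
```

```text
t 11.3 e n z mm [-10.2  -0.5  70.1] tilt 27.0 F e,n,z [ 0.7 -0.3  0.2] w 47.2
([(226.0, 233), (247, 272.0), (226, 233), (247, 283)], 291)
```

Clear of the shoulder. Forward with a slight rise.

Request:
jog_arm --pt "-0.0031 0 0.0005 0 0 0 0" --pt "-0.0031 0 0.0005 0 0 0 0" --pt "-0.0031 0 0.0009 0 0 0 0" --pt "0 0 0 0 0 0 0"

```text
time_s: 11.75
ee_pos: [0.6277, 0.0513, 0.0725]
eef_rot: [-3.128, 0.472, 2.955]
force: [-1.2, 0.2, 0.2]
grip_width: 0.047
grip_force: 0.1
```

```bash
python3 s.py;python3 g.py
```

```text
t 11.75 e n z mm [-0.7 -0.6 72.5] tilt 27.0 F e,n,z [-1.2  0.   0.2] w 47.0
([(222.0, 236), (247, 281.0), (222, 236), (247, 283)], 159)
```

Request:
jog_arm --pt "-0.0031 0 0.001 0 0 0 0" --pt "-0.0031 0 0.0014 0 0 0 0" --pt "-0.0031 0 0.0014 0 0 0 0" --pt "-0.0031 0 0.0014 0 0 0 0" --pt "0 0 0 0 0 0 0"

```text
time_s: 12.3
ee_pos: [0.6408, 0.0487, 0.0735]
eef_rot: [-3.128, 0.472, 2.955]
force: [-0.4, 0.2, -1.2]
grip_width: 0.0471
grip_force: 0.0
```

```bash
python3 s.py;python3 g.py
```

```text
t 12.3 e n z mm [12.7 -0.7 73.5] tilt 27.0 F e,n,z [-0.4  0.1 -1.2] w 47.1
([(211.0, 242), (247, 283.0), (211, 242), (247, 283)], 119)
```

Request:
jog_arm --pt "0.005 0 -0.012 0 0 0 0" --pt "0.01 0 -0.02 0 0 0 0" --pt "0.01 0 -0.03 0 0 0 0" --pt "0.01 0 -0.03 0 0 0 0" --pt "0.01 0 -0.03 0 0 0 0"

```text
time_s: 12.85
ee_pos: [0.5458, 0.0682, 0.1623]
eef_rot: [-3.128, 0.471, 2.955]
force: [-0.2, -0.0, 0.5]
grip_width: 0.0471
grip_force: 0.0
```

```bash
python3 s.py;python3 g.py; python3 -c "
from h import *
a=snap('scene','s7.png')[150:350,160:360]
cv2.imwrite('pics/c7.png',cv2.resize(a[:,:,::-1],None,fx=3,fy=3,interpolation=cv2.INTER_CUBIC))"
```

```text
t 12.85 e n z mm [-84.3   1.  162.3] tilt 27.0 F e,n,z [-0.2 -0.1  0.5] w 47.1
([(203.0, 267), (245, 283.0), (198, 270), (217, 300)], 330)
```

View pics/c7.png

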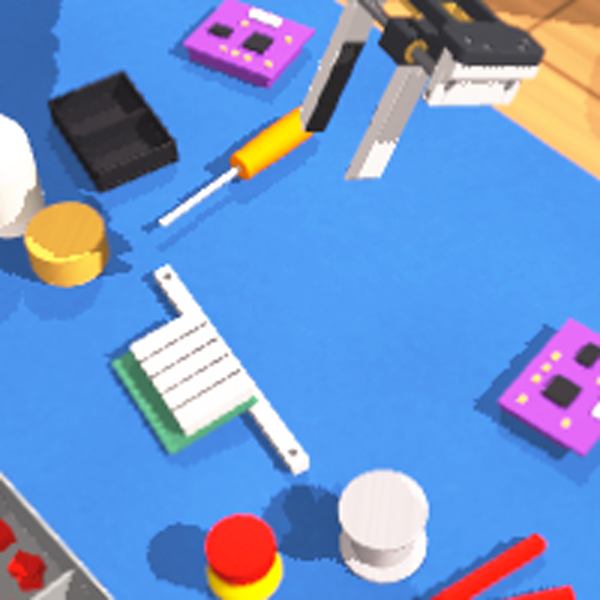

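The board lies over the bar with its bare metal underside facing up, around (190,375), and the gripper is well clear. The bystanders look undisturbed. I hand in.

Request:
jog_arm --pt "0 0 0 0 0 0 0" --pt "0 0 0 0 0 0 0" --pt "0 0 0 0 0 0 0"

```text
time_s: 13.25
ee_pos: [0.547, 0.0679, 0.1605]
eef_rot: [-3.128, 0.47, 2.955]
force: [0.3, 1.0, 0.1]
grip_width: 0.0472
grip_force: 0.0
```

```bash
python3 -c "
from h import *
import g
print(g.corners(ctrl.camera('scene')));print(ctrl.hand_in())"
```

```text
([(203.0, 267), (245, 283.0), (198, 270), (217, 300)], 332)
the job is handed in; nothing more can be done
None
```

The green board was pushed flush to the stop bar, tipped up and flopped over it, and now lies metal underside up with the gripper clear; handed in at about 13.3 s, highest force read about 20 N, bystanders apparently undisturbed, no verdict returned.

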